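# Stack the board cartons on the sloped rack and call the collection

## Robot

A 6-joint arm with a two-finger parallel gripper is mounted at the origin on the work surface. World frame = base frame: x ahead of the robot, y to its left, z up, the work surface at z = 0. Lengths are in m, angles in rad, forces in N, time in s.
With the tool pointing down it reaches from about 0.3 to 0.775 m from the base axis. Payload 14.6 kg.
Tool frame: the origin (TCP) lies midway between the tips of the shut fingers; the grasp point (between the pads) lies 19 mm behind it; z points along the fingers, y is the line along which they close (so a half turn about z gives the same grasp; the last joint's range is limited). The gripper opens to 94 mm and grips with 3 to 60 N. Pads are 16 mm wide; open, the fingers measure 119 mm over their backs; the gripper's body (75 mm by 177 mm) begins 78 mm behind the grasp point.
Start: joints at [1.091, 0.3, 1.521, -0, 1.321, -0.067], TCP at [0.221, 0.504, 0.205] pointing down, gripper open.
Joint ranges: [-3.03, 3.03], [-0.79, 2.21], [0.23, 2.52], [-1.04, 4.18], [0, 3.07], [-2.55, 2.55]. Speed limits (rad/s): [2.22, 2.22, 2.57, 3.14, 3.14, 3.14].

## Interface

Orientations are given as [roll, pitch, yaw] about the fixed x, y, z axes, in that order (R = Rz(yaw) Ry(pitch) Rx(roll)).
In Python, from station import * gives the robot as it stands.
- The arm moves only by the tool send_rows, never from a script. Its argument "targets" is a list of rows, each an object of numbers: "x", "y", "z": the shift along the world's x, y, z in units of 0.2 m (1.0 is 0.2 m); "spin": the turn about the world's z in units of pi/2 rad (1.0 is pi/2 rad); "claw": the finger opening in mm, from 0 to 94. A call has 1 to 20 rows; each row shifts and turns the commanded pose from where the row before left it; what a row does not reach is not made up. A row lasts 1/10 s, in which the tool goes at most 50 mm and 8.59 degrees, less where a joint would pass 70% of its speed; a pose out of reach is approached as far as the arm can. A call with a number of a shift or a turn outside -1 to 1 is refused whole. A call with a gripper value outside its range is refused whole. The fingers move at their own pace and stop on an object; "force" is the grip in N (left out, the last holds). Time passes only in rows, so rows that do not move let the fingers close. It gives the time, the measured TCP pose, the force, the opening and the grip force at its end, in the units of the state.
- get_obs(): the state, without advancing time (a new reading comes with each control period).
- camera(name): name is "scene" or "top" or "wrist"; returns the picture (480x640x3 uint8, blue, green, red); there is no depth.
- camera_model(name): a dict with "fovy" (degrees; the focal length in pixels is half the picture's height over the tangent of half this angle, whatever the lens; pixels are square), "cx", "cy" (the principal point, pixels), "T" (4x4, takes a point from camera to world coordinates). Camera axes: x right, y down, z forward; pixel columns grow to the right and rows downward; lengths in m; the calibration is good to about 2 mm. A picture is of the moment at which its call begins: read the wrist's pose just before it. camera_model takes no time and is no camera call; for the wrist camera it gives the pose at the moment of the call.
- hand_in(): hands the job in; it is judged then, once.
The state is a dict: "time_s": time; "qpos": joint angles; "joint_vel": joint speeds; "tau": joint torques, N m; "ee_pos": TCP position; "eef_rot": TCP orientation; "force": force on the tool from outside, world axes, zero at the start; "moment": the same for the moment, N m; "grip_width": finger opening in m; "grip_force": force on a finger pad.
Only numpy, scipy, OpenCV 4.12 (cv2) and the standard library are available. Lean on these libraries where they do the work, as an engineer would, in place of code of your own. Each camera call takes 0.05 s, during which the arm holds its last target. There are 200 camera calls.

## Task

Stack all the larger cartons in one column against the rack's taller backstop, and all the smaller boxes from the compartment tray in one column against the lower backstop: each box lies flat on the sloping deck or on the box below, centred on its backstop, with a short end pushed right back against it. When all of them are stacked, push the toggle lever fully over, away from the robot. Leave everything else on the bench where it is.

Things in the scene. Friction and masses are not known exactly. Their poses are not given: they have to be found in the camera images.
- carton1_center (a point): centre (half-way up) of a larger cardboard carton, 110 x 64 x 46 mm along its own x, y, z (z up through its taped top); about 0.15 to 0.35 kg. It starts flat on the bench in front of the robot, long side roughly along world x, with 2 or 3 cartons in all and a meter of similar size in the same row.
- carton2_center (a point): centre (half-way up) of a larger cardboard carton, 110 x 64 x 46 mm along its own x, y, z (z up through its taped top); about 0.15 to 0.35 kg. It starts flat on the bench.
- carton3_center (a point): centre (half-way up) of a larger cardboard carton, 110 x 64 x 46 mm along its own x, y, z (z up through its taped top); about 0.15 to 0.35 kg. It starts flat on the bench.
- small1_center (a point): centre (half-way up) of a smaller cardboard box, 96 x 50 x 36 mm along its own x, y, z (z up through its taped top); about 0.09 to 0.19 kg. It starts flat in its own compartment of the tray; 2 or 3 are present, and at most one box of the six is missing in all.
- small2_center (a point): centre (half-way up) of a smaller cardboard box, 96 x 50 x 36 mm along its own x, y, z (z up through its taped top); about 0.09 to 0.19 kg. It starts flat in its own compartment of the tray; 2 or 3 are present, and at most one box of the six is missing in all.
- small3_center (a point): centre (half-way up) of a smaller cardboard box, 96 x 50 x 36 mm along its own x, y, z (z up through its taped top); about 0.09 to 0.19 kg. It starts flat in its own compartment of the tray; 2 or 3 are present, and at most one box of the six is missing in all.
- carton1: the same carton, origin at the centre of its underside
- carton2: as carton1
- carton3: as carton1
- small1: the same smaller box, origin at the centre of its underside
- small2: as small1
- small3: as small1
- tall_foot (a point): middle of the foot of the rack's TALLER backstop (64 mm wide, 130 tall, 6 thick), where its face meets the sloped deck. Axes: x down the 15 degree slope (away from the robot) into the backstop's face, y left along the deck, z square to the deck. Boxes belong at -x, centred on y = 0; they do not slide by themselves. Fixed; 24 mm above the bench.
- low_foot (a point): middle of the foot of the LOWER backstop (50 mm wide, 100 tall), 135 mm to the right (deck -y) of tall_foot on the same deck; the same axes. The bare aluminium deck is 250 mm wide and 140 mm long, front edge about 60 mm above the bench.
- tray: fixed black tray, 125 x 280 x 14 mm (x, y, z), origin under its centre; three compartments along y (centres at -92, 0, 92 mm), each 89 mm wide and 117 long inside; floor 4 mm thick, walls 4 mm thick, tops 14 mm above the bench. Tray and rack stand left and right of the robot's middle line, either way round.
- call (a joint): the toggle lever of the collection-call box: 0 leaning towards the robot (about -0.5 rad from upright), 1.0 fully over, away from the robot; it starts at 0 to 0.15, turns easily with light friction (under 2 N at the ball) and stays where it is left.
- call_tip (a point): centre of the black ball (26 mm diameter) at the end of that lever. The lever is 80 mm long and pivots about y, 22 mm above the bench, on a fixed grey block 70 x 50 x 25 mm.
- call_base: the toggle's fixed block, origin at the centre of its underside; its x points away from the robot, the way the lever is pushed
- meter: bystander: grey hand-held meter, 130 x 68 x 32 mm, in the row of cartons; origin under its centre
- probe: bystander: black probe pod, 180 x 30 x 24 mm
- pcb_a: bystander: red circuit board, 120 x 80 x 20 mm
- pcb_b: bystander: red circuit board, 100 x 70 x 20 mm
- tape: bystander: roll of clear tape, 90 mm across, 24 mm high
- driver: bystander: screwdriver lying behind the work area, about 200 mm long
Mind the look-alikes: they are no part of the job. Leave any green look-alike of the carton1 alone.

How it is judged:
By the outcome, as a careful person would: the job done as asked, in the order asked, and still so for the second after the job is handed in, with the robot touching nothing.
Of carton1, carton2, carton3, small1, small2, small3 only 5 to 6 are there at a start; the rules pass over those that are not, and their reading is None.
At some moment in a run one of carton1, carton2, carton3 may be knocked a few centimetres aside while the robot is not near it.
Once in a run the grip may slacken for a moment while it holds something.
It also fails if it takes over 210 s, if anything falls off the work surface, if the arm or the gripper's body presses on something with over 40 N, if the wrist force passes 120 N, or if a joint passes its speed limit or range.

## Working session

There is one attempt and no reset: what is moved stays moved. The work goes in short steps, Python scripts to look and compute and a tool call to move; the robot and the scene stay as the last step left them, time stands still between calls to the robot, and variables do not carry over. Pictures are saved under pics/ and viewed, at most 15 in all, crops included, and the job is handed in when it is done.

Besides the shell and the picture viewer there is one more tool, called after "Emit:" as name(argument=value, ...) on one line, values as JSON. send_rows: Moves the arm, as the interface text tells. Its arguments: {"type":"object","properties":{"targets":{"type":"array"},"force":{"type":"number"}},"required":["targets"]}

```bash
ls; mkdir -p pics; cat > h.py <<'E'
from station import *
import numpy as np, cv2
def ray(m,u,v):
    f=240/np.tan(np.radians(m["fovy"])/2); T=np.array(m["T"])
    d=T[:3,:3]@np.array([(u-m["cx"])/f,(v-m["cy"])/f,1.]); return T[:3,3],d
def onz(m,u,v,z):
    o,d=ray(m,u,v); return o+d*(z-o[2])/d[2]
def proj(m,p):
    f=240/np.tan(np.radians(m["fovy"])/2); T=np.array(m["T"])
    c=T[:3,:3].T@(np.array(p)-T[:3,3]); return c[0]/c[2]*f+m["cx"],c[1]/c[2]*f+m["cy"]
E
python3 - <<'E'
from h import *
for n in("top","scene"):
    i=camera(n);cv2.imwrite(f"pics/{n}0.png",i)
    m=camera_model(n);print(n,m["fovy"],m["cx"],m["cy"],np.round(m["T"],3).tolist())
print(get_obs())
E
```

```text
pics
top 46.64100010106065 316.73096291491896 249.94940169677758 [[0.022, -0.989, 0.143, 0.279], [-1.0, -0.023, -0.005, -0.05], [0.009, -0.143, -0.99, 1.301], [0.0, 0.0, 0.0, 1.0]]
scene 57.06248842306934 319.80527393386234 237.1280258076578 [[0.846, 0.457, -0.275, 0.771], [0.533, -0.736, 0.418, -0.5], [-0.011, -0.5, -0.866, 1.03], [0.0, 0.0, 0.0, 1.0]]
{'time_s': 0.1, 'qpos': array([ 1.09138960e+00,  3.00435850e-01,  1.52152894e+00,  8.12988143e-07,
        1.32068839e+00, -6.65801465e-02]), 'joint_vel': array([-0.00099631, -0.00221258, -0.00346203, -0.00076111,  0.00142341,
       -0.00013904]), 'tau': array([ 1.62058379e-03, -5.32639682e+01, -3.53288591e+01,  7.09515531e-02,
        2.34733050e-02, -8.37524823e-06]), 'ee_pos': array([0.22054271, 0.50358682, 0.20492772]), 'eef_rot': array([-3.14053452e+00, -7.13441849e-05,  2.72876583e+00]), 'force': array([ 0.19823306,  0.19942098, -0.76378415]), 'moment': array([-0.04743005, -0.02351716,  0.01228924]), 'grip_force': 0.0, 'grip_width': 0.09388093334489583}
```

View pics/top0.png

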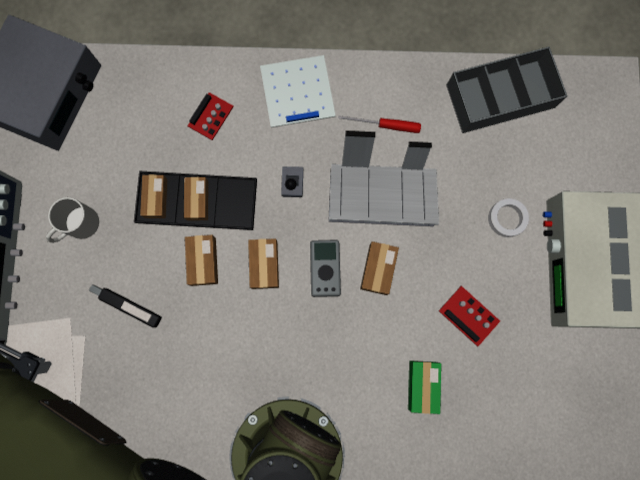

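View pics/scene0.png

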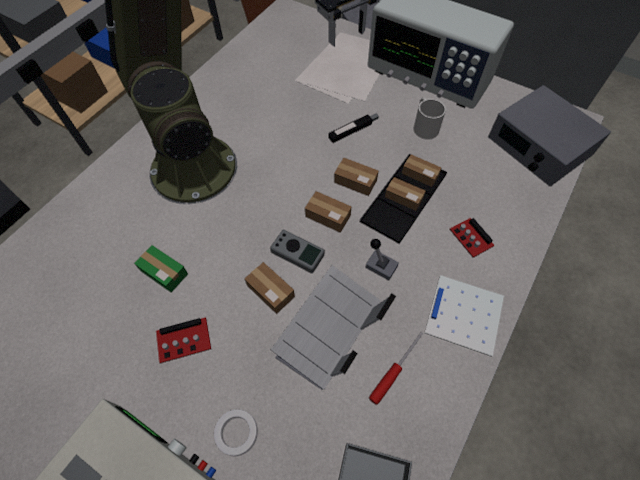

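Top view: brown cartons at (200,260), (263,263) and (380,267). The meter is at (325,268) and the green look-alike at (426,387). The small boxes are in the tray at (152,195) and (195,197), with the third compartment empty. The rack's tall backstop is at (359,150) and its low one at (417,155). The toggle is at (291,183). Next I'll measure these.

```bash
cat >> h.py <<'E'
def boxes(img,m,lo=(5,60,50),hi=(22,220,255)):
    hsv=cv2.cvtColor(img,cv2.COLOR_BGR2HSV)
    k=cv2.inRange(hsv,lo,hi); k=cv2.morphologyEx(k,cv2.MORPH_CLOSE,np.ones((7,7)))
    k=cv2.morphologyEx(k,cv2.MORPH_OPEN,np.ones((5,5)))
    out=[]
    for c in cv2.findContours(k,cv2.RETR_EXTERNAL,cv2.CHAIN_APPROX_NONE)[0]:
        if cv2.contourArea(c)>400: out.append(c)
    return out
def rect(c,m,z):
    P=np.array([onz(m,u,v,z)[:2] for u,v in c[:,0]]).astype(np.float32)*1000
    (x,y),(w,h),a=cv2.minAreaRect(P)
    if w<h: w,h,a=h,w,a+90
    a=(a+90)%180-90
    return np.round([x,y,w,h,a],1)
E
python3 - <<'E'
from h import *
i=cv2.imread("pics/top0.png");m=camera_model("top")
for c in boxes(i,m):
    M=cv2.moments(c);print([round(M["m10"]/M["m00"]),round(M["m01"]/M["m00"])],rect(c,m,.046),rect(c,m,.04))
r=cv2.resize(i[120:300,270:450],None,fx=3.2,fy=3.2,interpolation=cv2.INTER_CUBIC)
cv2.imwrite("pics/crop1.png",r)
E
```

```text
[304, 444] [ 35.  -39.9 104.2  41.2  63. ] [ 33.9 -39.8 104.7  41.4  63. ]
[378, 269] [ 423.7 -200.4  113.1   65.3  -11.6] [ 424.4 -201.1  113.7   65.6  -11.6]
[262, 265] [427.7  64.1 112.4  65.7   3.8] [428.4  64.6 113.   66.    3.8]
[199, 262] [432.7 205.4 114.   70.3   5.7] [433.5 206.6 114.5  70.6   5.7]
[193, 200] [576.9 227.1  97.8  48.3   3.2] [578.3 228.4  98.3  48.6   3.2]
[150, 197] [580.9 327.4  98.1  50.4   3.5] [582.4 329.2  98.5  50.6   3.5]
```

View pics/crop1.png

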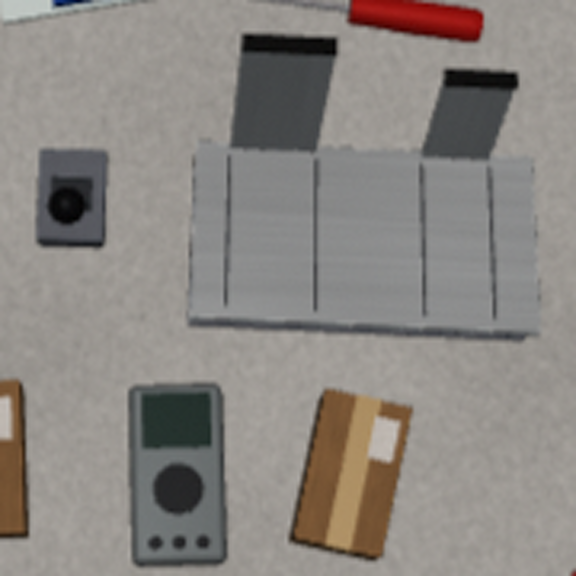

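The crop shows the tall backstop's foot at crop pixels (231,149)–(317,151) and the low one at (424,156)–(491,158). Lane lines run down to (226,305), (315,310), (425,315) and (495,318). The toggle ball is at (66,205).

```bash
python3 - <<'E'
from h import *
m=camera_model("top")
P=lambda u,v,z:onz(m,270+u/3.2,120+v/3.2,z)*1000
for n,a,b,c,d in(("tall",(231,149),(317,151),(226,305),(315,310)),("low",(424,156),(491,158),(425,315),(495,318))):
    A,B=P(*a,.024),P(*b,.024);zf=.058;C,D=P(*c,zf),P(*d,zf)
    print(n,np.round(A),np.round(B),"mid",np.round((A+B)/2),"w",np.linalg.norm(A-B),"yaw",np.degrees(np.arctan2(-(B-A)[0],-(B-A)[1])),"\n front mid",np.round((C+D)/2),np.linalg.norm(C-D),"yaw2",np.degrees(np.arctan2(*(((A+B)-(C+D))[[1,0]]))))
print("deck corners",[np.round(P(u,v,z)) for u,v,z in((190,322,.06),(537,332,.06))])
print("ball",P(66,205,.09))
E
```

```text
tall [ 665. -113.   24.] [ 665. -177.   24.] mid [ 665. -145.   24.] w 63.735039524159596 yaw -0.03606048668089538 
 front mid [ 539. -141.   58.] 63.43303084262373 yaw2 -1.6462681938229455
low [ 663. -256.   24.] [ 663. -306.   24.] mid [ 663. -281.   24.] w 49.69864131743329 yaw 0.3541026009838278 
 front mid [ 536. -276.   58.] 49.88802067454563 yaw2 -2.1063250832241627
deck corners [array([527., -84.,  60.]), array([ 525., -331.,   60.])]
ball [601.78753962   4.64509912  90.        ]
```

Emit:
send_rows(targets=[{"z": 0.15,"spin": 0.088},{"x": 0.1,"y": -0.2,"spin": 0.088},{"x": 0.1,"y": -0.2,"spin": 0.088},{"x": 0.1,"y": -0.2,"spin": 0.044},{"x": 0.1,"y": -0.2},{"x": 0.1,"y": -0.2},{"x": 0.1,"y": -0.1},{"x": 0.1},{}], force=15)

```text
schema error: expected keys x, y, z, spin, claw
```

Emit:
send_rows(targets=[{"x": 0.1,"y": -0.2,"z": 0,"spin": 0.067,"claw": 92},{"x": 0.1,"y": -0.2,"z": 0,"spin": 0.067,"claw": 92},{"x": 0.1,"y": -0.2,"z": 0,"spin": 0,"claw": 92},{"x": 0.1,"y": -0.2,"z": 0,"spin": 0,"claw": 92},{"x": 0.1,"y": -0.2,"z": 0,"spin": 0,"claw": 92},{"x": 0.1,"y": -0.2,"z": 0,"spin": 0,"claw": 92},{"x": 0.1,"y": -0.2,"z": 0,"spin": 0,"claw": 92},{"x": 0.1,"y": -0.2,"z": 0,"spin": 0,"claw": 92},{"x": 0.1,"y": -0.2,"z": 0,"spin": 0,"claw": 92},{"x": 0.1,"y": -0.2,"z": 0,"spin": 0,"claw": 92},{"x": 0.022,"y": -0.2,"z": 0,"spin": 0,"claw": 92},{"x": 0,"y": -0.2,"z": 0,"spin": 0,"claw": 92},{"x": 0,"y": -0.2,"z": 0,"spin": 0,"claw": 92},{"x": 0,"y": -0.2,"z": 0,"spin": 0,"claw": 92},{"x": 0,"y": -0.2,"z": 0,"spin": 0,"claw": 92},{"x": 0,"y": -0.2,"z": 0,"spin": 0,"claw": 92},{"x": 0,"y": -0.2,"z": 0,"spin": 0,"claw": 92},{"x": 0,"y": -0.118,"z": 0,"spin": 0,"claw": 92},{"x": 0,"y": 0,"z": 0,"spin": 0,"claw": 92},{"x": 0,"y": 0,"z": 0,"spin": 0,"claw": 92}], force=15)

```text
time_s: 2.1
ee_pos: [0.4248, -0.1997, 0.2051]
eef_rot: [3.141, -0.001, 2.938]
force: [-0.6, -0.0, 0.5]
grip_width: 0.0921
grip_force: 0.0
```

```bash
cat > chk.py <<'E'
from h import *
import sys
m=camera_model("top");i=camera("top");cv2.imwrite(f"pics/{sys.argv[1]}.png",i)
for c in boxes(i,m):
    M=cv2.moments(c);print([round(M["m10"]/M["m00"]),round(M["m01"]/M["m00"])],rect(c,m,.046))
o=get_obs();m=camera_model("wrist");i=camera("wrist");cv2.imwrite(f"pics/{sys.argv[1]}w.png",i)
print(np.round(m["T"],3).tolist(),m["fovy"],o["ee_pos"],o["eef_rot"])
for c in boxes(i,m):
    M=cv2.moments(c);print("w",[round(M["m10"]/M["m00"]),round(M["m01"]/M["m00"])],rect(c,m,.046))
E
python3 chk.py a1
```

```text
[262, 265] [427.7  64.1 112.1  65.7   3.8]
[199, 262] [432.9 205.4 113.3  70.3   5.7]
[193, 200] [576.5 227.1 102.1  48.3   3.2]
[150, 198] [580.1 325.5  99.4  52.1   0.9]
[[0.202, 0.938, 0.28, 0.344], [0.979, -0.194, -0.057, -0.183], [0.001, 0.286, -0.958, 0.383], [0.0, 0.0, 0.0, 1.0]] 60.34802676712727 [ 0.42494554 -0.19918375  0.20525794] [ 3.14128462e+00 -4.84824802e-04  2.93932814e+00]
w [562, 439] [686.7  -6.8 109.9  36.7   6.7]
w [70, 439] [ 588.9 -478.9  109.8   37.2  -29.4]
w [314, 220] [ 423.3 -200.7  110.2   62.3  -11.7]
w [605, 165] [427.8  36.8 113.7  58.3   0.9]
```

View pics/a1w.png

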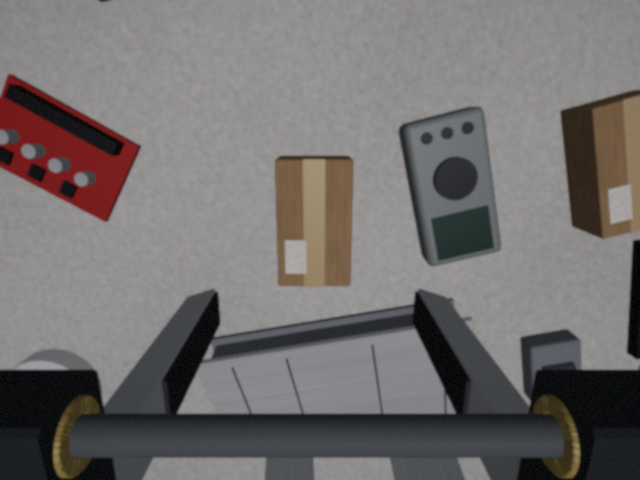

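Wrist view: the carton is centred at (314,220), bearing (423,−201) at −11.7°. That agrees with the top view, and its 110 x 62 size matches. The meter is at (450,185), clear of the fingers. I'll grasp it.

Emit:
send_rows(targets=[{"x": -0.008,"y": -0.006,"z": -0.193,"spin": 0,"claw": 92},{"x": 0,"y": 0,"z": -0.193,"spin": 0,"claw": 92},{"x": 0,"y": 0,"z": -0.193,"spin": 0,"claw": 92},{"x": 0,"y": 0,"z": -0.193,"spin": 0,"claw": 92},{"x": 0,"y": 0,"z": -0.143,"spin": 0,"claw": 92},{"x": 0,"y": 0,"z": -0.05,"spin": 0,"claw": 92},{"x": 0,"y": 0,"z": 0,"spin": 0,"claw": 50},{"x": 0,"y": 0,"z": 0,"spin": 0,"claw": 50},{"x": 0,"y": 0,"z": 0,"spin": 0,"claw": 50},{"x": 0,"y": 0,"z": 0,"spin": 0,"claw": 50},{"x": 0,"y": 0,"z": 0,"spin": 0,"claw": 50},{"x": 0,"y": 0,"z": 0,"spin": 0,"claw": 50}], force=15)

```text
time_s: 3.4
ee_pos: [0.4241, -0.2013, 0.0136]
eef_rot: [-3.141, 0.002, 2.939]
force: [-1.4, 1.0, 7.8]
grip_width: 0.064
grip_force: 15.0
```

Emit:
send_rows(targets=[{"x": 0,"y": 0,"z": 0.07,"spin": 0,"claw": 50},{"x": 0,"y": 0,"z": 0.14,"spin": 0,"claw": 50},{"x": 0,"y": 0,"z": 0.14,"spin": 0,"claw": 50},{"x": 0,"y": 0,"z": 0.14,"spin": 0,"claw": 50},{"x": 0,"y": 0,"z": 0.07,"spin": 0.03,"claw": 50},{"x": 0.095,"y": 0.028,"z": 0,"spin": 0.03,"claw": 50},{"x": 0.19,"y": 0.057,"z": 0,"spin": 0.03,"claw": 50},{"x": 0.19,"y": 0.057,"z": 0,"spin": 0.03,"claw": 50},{"x": 0.19,"y": 0.057,"z": 0,"spin": 0,"claw": 50},{"x": 0.19,"y": 0.057,"z": 0,"spin": 0,"claw": 50},{"x": 0.095,"y": 0.029,"z": 0,"spin": 0,"claw": 50},{"x": 0,"y": 0,"z": 0,"spin": 0,"claw": 50},{"x": 0,"y": 0,"z": 0,"spin": 0,"claw": 50}], force=15)

```text
time_s: 4.7
ee_pos: [0.6129, -0.1439, 0.1241]
eef_rot: [3.141, -0.001, 3.128]
force: [-1.5, 0.4, -2.7]
grip_width: 0.064
grip_force: 15.0
```

```bash
python3 chk.py a2; python3 - <<'E'
import cv2,numpy as np
a=cv2.imread("pics/a2w.png");b=cv2.imread("pics/a2.png")[100:320,120:460]
b=cv2.resize(b,(480*340//220//1,480))[:,:480]
cv2.imwrite("pics/a2m.png",cv2.resize(np.hstack([a[:,160:480],cv2.resize(cv2.imread("pics/a2.png")[100:320,270:460],(415,480))]),(735,480)))
E
```

```text
[261, 264] [427.8  64.4 111.8  65.2   3.8]
[201, 260] [432.5 205.5 113.1  70.2   5.9]
[194, 201] [575.5 224.7 104.4  52.9   3.2]
[152, 198] [579.  322.5 101.6  58.3   1.4]
[[0.016, 0.958, 0.285, 0.53], [1.0, -0.015, -0.004, -0.143], [0.0, 0.285, -0.958, 0.303], [0.0, 0.0, 0.0, 1.0]] 60.34802676712727 [ 0.61267311 -0.14422529  0.12434594] [ 3.14151822e+00 -7.70226072e-04  3.12756866e+00]
w [489, 438] [760.3 -17.8  79.4  21.3  11.6]
w [143, 438] [ 756.2 -275.4   79.7   21.5  -14.3]
w [319, 294] [ 652.7 -144.9  166.4  111.7   -0.9]
w [598, 34] [482.2  17.5  19.3  14.4   3.5]
```

View pics/a2m.png

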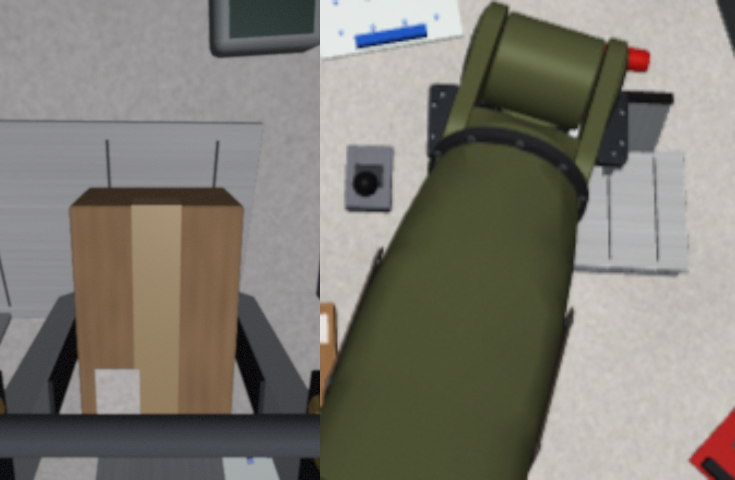

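The carton is held level and square in the lane, clear of the backstop and centred to about 1 mm. I'll lower it so it tilts onto the deck.

Emit:
send_rows(targets=[{"x": 0,"y": 0.003,"z": -0.1,"spin": 0,"claw": 50},{"x": 0,"y": 0.003,"z": -0.1,"spin": 0,"claw": 50},{"x": 0,"y": 0,"z": -0.06,"spin": 0,"claw": 50},{"x": 0,"y": 0,"z": -0.02,"spin": 0,"claw": 50},{"x": 0,"y": 0,"z": -0.015,"spin": 0,"claw": 50},{"x": 0,"y": 0,"z": -0.015,"spin": 0,"claw": 50},{"x": 0,"y": 0,"z": -0.015,"spin": 0,"claw": 50},{"x": 0,"y": 0,"z": -0.015,"spin": 0,"claw": 50}], force=10)

```text
time_s: 5.6
ee_pos: [0.6152, -0.1433, 0.0599]
eef_rot: [-3.141, 0.006, 3.127]
force: [0.4, 1.7, 15.9]
grip_width: 0.0639
grip_force: 10.0
```

Emit:
send_rows(targets=[{"x": 0,"y": 0,"z": -0.01,"spin": 0,"claw": 50},{"x": 0,"y": 0,"z": -0.01,"spin": 0,"claw": 50},{"x": 0,"y": 0,"z": 0,"spin": 0,"claw": 50}], force=6)

```text
time_s: 5.9
ee_pos: [0.6146, -0.1432, 0.0547]
eef_rot: [-3.141, 0.004, 3.127]
force: [1.5, 0.9, 6.0]
grip_width: 0.064
grip_force: 6.0
```

```bash
python3 - <<'E'
from h import *
a=camera("wrist");b=camera("scene");print(get_obs()["ee_pos"])
b=cv2.resize(b[230:390,240:420],(540,480));cv2.imwrite("pics/a3.png",cv2.resize(np.hstack([a[:,160:400],b]),(780,480)))
E
```

```text
[ 0.61458145 -0.14324675  0.05473084]
```

View pics/a3.png

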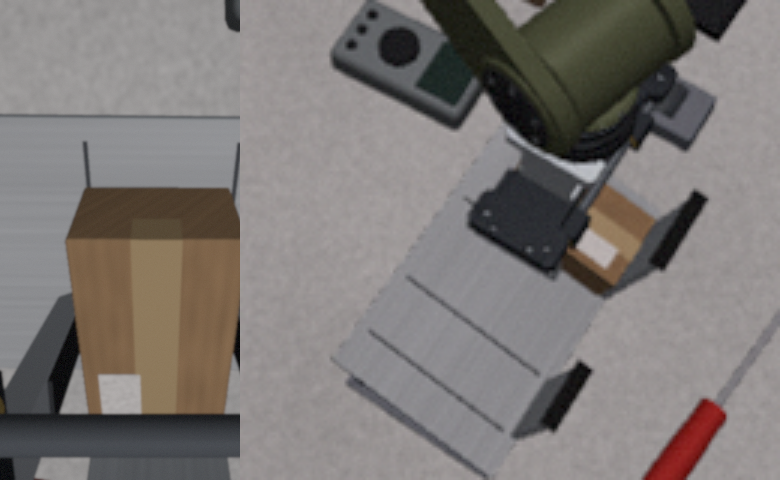

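The near end face now looks taller, so the carton has tilted onto the deck. I'll slide it down the slope into the backstop.

Emit:
send_rows(targets=[{"x": 0.005,"y": 0,"z": -0.01,"spin": 0,"claw": 50},{"x": 0.01,"y": 0,"z": -0.005,"spin": 0,"claw": 50},{"x": 0.01,"y": 0,"z": -0.0025,"spin": 0,"claw": 50},{"x": 0.01,"y": 0,"z": -0.0025,"spin": 0,"claw": 50},{"x": 0.01,"y": 0,"z": -0.0025,"spin": 0,"claw": 50}], force=6)

```text
time_s: 6.5
ee_pos: [0.6222, -0.1434, 0.0494]
eef_rot: [-3.141, 0.0, 3.127]
force: [-6.3, -1.0, 5.0]
grip_width: 0.0641
grip_force: 6.0
```

Emit:
send_rows(targets=[{"x": 0.01,"y": 0,"z": -0.0025,"spin": 0,"claw": 50},{"x": 0.01,"y": 0,"z": -0.0025,"spin": 0,"claw": 50},{"x": 0,"y": 0,"z": 0,"spin": 0,"claw": 78},{"x": 0,"y": 0,"z": 0,"spin": 0,"claw": 78},{"x": 0,"y": 0,"z": 0,"spin": 0,"claw": 78},{"x": 0,"y": 0,"z": 0.1,"spin": 0,"claw": 78},{"x": 0,"y": 0,"z": 0.2,"spin": 0,"claw": 78},{"x": -0.1,"y": 0,"z": 0.15,"spin": 0,"claw": 0},{"x": -0.2,"y": 0,"z": 0,"spin": 0,"claw": 0},{"x": -0.13,"y": 0,"z": 0,"spin": 0,"claw": 0},{"x": 0,"y": 0,"z": 0,"spin": 0,"claw": 0},{"x": 0,"y": 0,"z": 0,"spin": 0,"claw": 0},{"x": 0,"y": 0,"z": 0,"spin": 0,"claw": 0}], force=6)

```text
time_s: 7.8
ee_pos: [0.5412, -0.1428, 0.137]
eef_rot: [-3.141, 0.001, 3.128]
force: [0.2, -1.1, 0.0]
grip_width: 0.0334
grip_force: 0.0
```

```bash
python3 - <<'E'
from h import *
print(get_obs()["ee_pos"]);a=camera("wrist");b=camera("scene");cv2.imwrite("pics/a4w.png",a)
b=cv2.resize(b[230:390,260:420],(480,480));cv2.imwrite("pics/a4.png",np.hstack([a[:,160:480],b]))
E
```

```text
[ 0.54123377 -0.14284356  0.13704381]
```

View pics/a4.png

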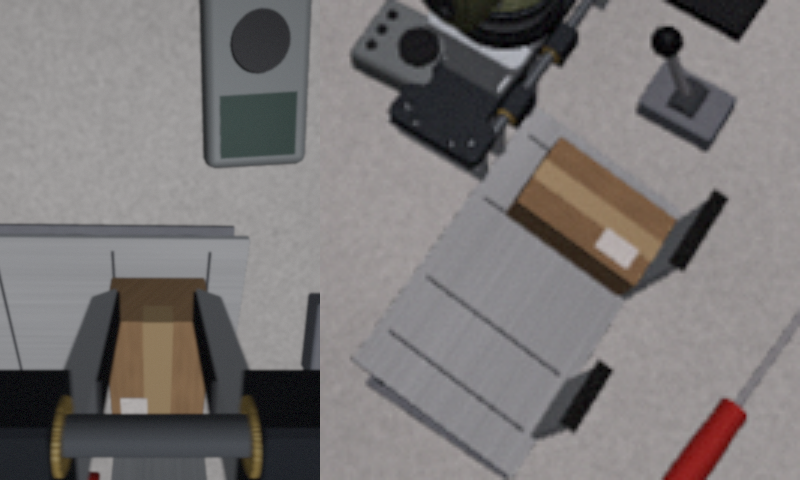

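Carton 1 lies flat in its lane at the tall backstop. I'll seat it by pushing its near end with closed fingers.

Emit:
send_rows(targets=[{"x": -0.03,"y": 0,"z": -0.1,"spin": 0,"claw": 0},{"x": 0,"y": 0,"z": -0.15,"spin": 0,"claw": 0},{"x": 0,"y": 0,"z": -0.095,"spin": 0,"claw": 0},{"x": 0,"y": 0,"z": 0,"spin": 0,"claw": 0},{"x": 0.03,"y": 0,"z": 0,"spin": 0,"claw": 0},{"x": 0.03,"y": 0,"z": 0,"spin": 0,"claw": 0},{"x": 0.02,"y": 0,"z": 0,"spin": 0,"claw": 0},{"x": 0.01,"y": 0,"z": 0,"spin": 0,"claw": 0},{"x": 0.01,"y": 0,"z": 0,"spin": 0,"claw": 0}], force=10)

```text
time_s: 8.8
ee_pos: [0.5538, -0.1428, 0.0684]
eef_rot: [-3.142, -0.002, 3.128]
force: [-17.8, -0.1, 13.7]
grip_width: 0.0004
grip_force: 10.2
```

Emit:
send_rows(targets=[{"x": -0.1,"y": 0,"z": 0.1,"spin": 0,"claw": 90},{"x": -0.1,"y": 0.1,"z": 0.2,"spin": 0,"claw": 90},{"x": -0.106,"y": 0.2,"z": 0.15,"spin": 0.025,"claw": 90},{"x": -0.106,"y": 0.2,"z": 0.15,"spin": 0.026,"claw": 90},{"x": -0.106,"y": 0.2,"z": 0,"spin": 0,"claw": 90},{"x": -0.106,"y": 0.2,"z": 0,"spin": 0,"claw": 90},{"x": 0,"y": 0.135,"z": 0,"spin": 0,"claw": 90},{"x": 0,"y": 0,"z": 0,"spin": 0,"claw": 90},{"x": 0,"y": 0,"z": 0,"spin": 0,"claw": 90}], force=15)

```text
time_s: 9.7
ee_pos: [0.4331, 0.058, 0.1835]
eef_rot: [-3.141, 0.001, -3.074]
force: [0.7, -0.3, -0.2]
grip_width: 0.0689
grip_force: 0.0
```

```bash
python3 chk.py a5
```

```text
[193, 259] [432.5 220.7 112.2  41.    2.9]
[193, 200] [576.8 227.1  97.9  48.3   3.2]
[150, 197] [580.1 325.6  99.3  51.9   0.9]
[356, 183] [ 623.7 -146.   122.    67.5    0.9]
[[-0.065, 0.956, 0.286, 0.351], [0.998, 0.062, 0.019, 0.052], [0.0, 0.286, -0.958, 0.361], [0.0, 0.0, 0.0, 1.0]] 60.34802676712727 [0.43320139 0.05744721 0.18333095] [-3.14142353e+00  2.76412583e-04 -3.07506728e+00]
w [511, 438] [619.  248.3 100.9  30.5  18.7]
w [121, 438] [ 642.5 -107.9  100.6   31.3  -11.2]
w [58, 368] [ 569.1 -157.1   79.5   18.5  -76.1]
w [601, 362] [534.8 312.2  85.4  41.7  67.8]
w [492, 354] [530.2 216.5  67.2  52.3  39.8]
w [498, 237] [432.4 201.4 113.4  75.7   5.6]
w [327, 221] [427.8  65.5 110.5  62.2   3.7]
```

Emit:
send_rows(targets=[{"x": -0.027,"y": 0.04,"z": 0,"spin": 0,"claw": 92},{"x": 0,"y": 0,"z": 0,"spin": 0,"claw": 92},{"x": 0,"y": 0,"z": -0.2,"spin": 0,"claw": 92},{"x": 0,"y": 0,"z": -0.2,"spin": 0,"claw": 92},{"x": 0,"y": 0,"z": -0.2,"spin": 0,"claw": 92},{"x": 0,"y": 0,"z": -0.17,"spin": 0,"claw": 92},{"x": 0,"y": 0,"z": -0.075,"spin": 0,"claw": 92},{"x": 0,"y": 0,"z": 0,"spin": 0,"claw": 92},{"x": 0,"y": 0,"z": 0,"spin": 0,"claw": 50},{"x": 0,"y": 0,"z": 0,"spin": 0,"claw": 50},{"x": 0,"y": 0,"z": 0,"spin": 0,"claw": 50},{"x": 0,"y": 0,"z": 0,"spin": 0,"claw": 50},{"x": 0,"y": 0,"z": 0,"spin": 0,"claw": 50},{"x": 0,"y": 0,"z": 0,"spin": 0,"claw": 50}], force=15)

```text
time_s: 11.2
ee_pos: [0.428, 0.0659, 0.0149]
eef_rot: [-3.142, 0.001, -3.075]
force: [-0.8, -0.1, 7.5]
grip_width: 0.0635
grip_force: 15.0
```

Emit:
send_rows(targets=[{"x": 0,"y": 0,"z": 0.075,"spin": 0,"claw": 50},{"x": 0,"y": 0,"z": 0.15,"spin": 0,"claw": 50},{"x": 0,"y": 0,"z": 0.2,"spin": 0,"claw": 50},{"x": 0,"y": 0,"z": 0.2,"spin": 0,"claw": 50},{"x": 0,"y": 0,"z": 0.15,"spin": -0.026,"claw": 50},{"x": 0.085,"y": -0.095,"z": 0,"spin": -0.025,"claw": 50},{"x": 0.165,"y": -0.17,"z": 0,"spin": 0,"claw": 50},{"x": 0.165,"y": -0.17,"z": 0,"spin": 0,"claw": 50},{"x": 0.165,"y": -0.17,"z": 0,"spin": 0,"claw": 50},{"x": 0.165,"y": -0.17,"z": 0,"spin": 0,"claw": 50},{"x": 0.165,"y": -0.17,"z": 0,"spin": 0,"claw": 50},{"x": 0.085,"y": -0.1,"z": 0,"spin": 0,"claw": 50},{"x": 0,"y": 0,"z": 0,"spin": 0,"claw": 50},{"x": 0,"y": 0,"z": 0,"spin": 0,"claw": 50}], force=15)

```text
time_s: 12.6
ee_pos: [0.6262, -0.1431, 0.1685]
eef_rot: [3.141, -0.001, 3.127]
force: [-0.7, 0.6, -2.1]
grip_width: 0.0638
grip_force: 15.0
```

```bash
python3 - <<'E'
from h import *
print(get_obs()["ee_pos"]);a=camera("wrist");b=camera("scene");cv2.imwrite("pics/a6w.png",a)
b=cv2.resize(b[210:390,240:420],(480,480));cv2.imwrite("pics/a6.png",np.hstack([a[:,160:480],b]))
E
```

```text
[ 0.62621252 -0.14314621  0.1684561 ]
```

View pics/a6.png

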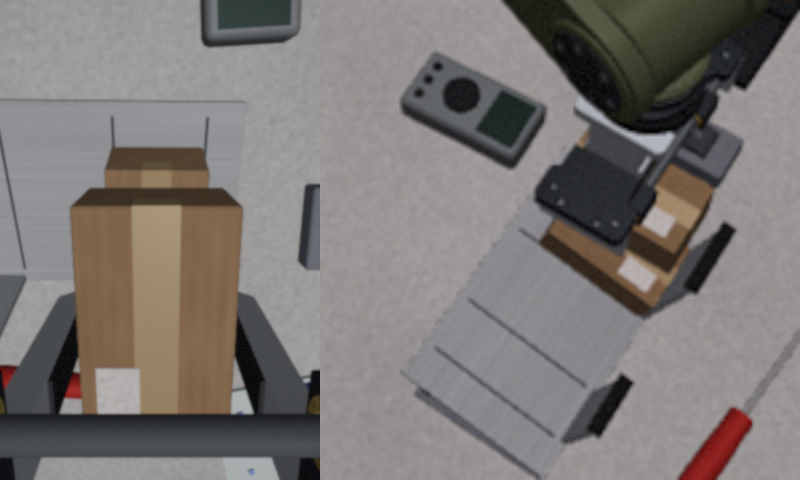

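The held carton sits squarely above the first. I'll lower it and let it tilt.

Emit:
send_rows(targets=[{"x": 0,"y": 0.003,"z": -0.1,"spin": 0,"claw": 50},{"x": 0,"y": 0,"z": -0.1,"spin": 0,"claw": 50},{"x": 0,"y": 0,"z": -0.05,"spin": 0,"claw": 50},{"x": 0,"y": 0,"z": -0.015,"spin": 0,"claw": 50},{"x": 0,"y": 0,"z": -0.015,"spin": 0,"claw": 50},{"x": 0,"y": 0,"z": -0.015,"spin": 0,"claw": 50},{"x": 0,"y": 0,"z": -0.015,"spin": 0,"claw": 50},{"x": 0,"y": 0,"z": -0.015,"spin": 0,"claw": 50},{"x": 0,"y": 0,"z": -0.01,"spin": 0,"claw": 50},{"x": 0,"y": 0,"z": -0.01,"spin": 0,"claw": 50}], force=8)

```text
time_s: 13.7
ee_pos: [0.6267, -0.1426, 0.1002]
eef_rot: [-3.142, 0.0, 3.128]
force: [2.6, -0.1, 0.5]
grip_width: 0.0639
grip_force: 8.0
```

Emit:
send_rows(targets=[{"x": 0,"y": 0,"z": -0.01,"spin": 0,"claw": 50},{"x": 0.01,"y": 0,"z": -0.005,"spin": 0,"claw": 50},{"x": 0.01,"y": 0,"z": -0.0025,"spin": 0,"claw": 50},{"x": 0.01,"y": 0,"z": -0.0025,"spin": 0,"claw": 50},{"x": 0.01,"y": 0,"z": -0.0025,"spin": 0,"claw": 50}], force=6)

```text
time_s: 14.2
ee_pos: [0.6337, -0.1423, 0.0954]
eef_rot: [3.141, -0.003, 3.128]
force: [-8.8, 2.3, 4.0]
grip_width: 0.0639
grip_force: 6.0
```

Emit:
send_rows(targets=[{"x": 0,"y": 0,"z": 0,"spin": 0,"claw": 78},{"x": 0,"y": 0,"z": 0,"spin": 0,"claw": 78},{"x": 0,"y": 0,"z": 0,"spin": 0,"claw": 78},{"x": 0,"y": 0,"z": 0.1,"spin": 0,"claw": 78},{"x": 0,"y": 0,"z": 0.2,"spin": 0,"claw": 78},{"x": -0.1,"y": 0,"z": 0.05,"spin": 0,"claw": 0},{"x": -0.2,"y": 0,"z": 0,"spin": 0,"claw": 0},{"x": -0.18,"y": 0,"z": 0,"spin": 0,"claw": 0},{"x": 0,"y": 0,"z": -0.1,"spin": 0,"claw": 0},{"x": 0,"y": 0,"z": -0.165,"spin": 0,"claw": 0},{"x": 0,"y": 0,"z": 0,"spin": 0,"claw": 0},{"x": 0.03,"y": 0,"z": 0,"spin": 0,"claw": 0},{"x": 0.03,"y": 0,"z": 0,"spin": 0,"claw": 0},{"x": 0.03,"y": 0,"z": 0,"spin": 0,"claw": 0},{"x": 0.02,"y": 0,"z": 0,"spin": 0,"claw": 0}], force=10)

```text
time_s: 15.7
ee_pos: [0.5616, -0.1426, 0.1135]
eef_rot: [-3.141, 0.001, 3.128]
force: [-0.0, -0.8, -0.4]
grip_width: 0.0019
grip_force: 0.0
```

Emit:
send_rows(targets=[{"x": 0.01,"y": 0,"z": 0,"spin": 0,"claw": 0},{"x": 0.01,"y": 0,"z": 0,"spin": 0,"claw": 0},{"x": 0.01,"y": 0,"z": 0,"spin": 0,"claw": 0},{"x": 0,"y": 0,"z": 0,"spin": 0,"claw": 0}], force=10)

```text
time_s: 16.1
ee_pos: [0.5655, -0.1425, 0.1125]
eef_rot: [3.141, -0.004, 3.128]
force: [-9.8, 0.1, 4.8]
grip_width: 0.0005
grip_force: 5.3
```

Emit:
send_rows(targets=[{"x": 0.01,"y": 0,"z": 0,"spin": 0,"claw": 0},{"x": 0,"y": 0,"z": 0,"spin": 0,"claw": 0},{"x": -0.1,"y": 0,"z": 0.1,"spin": 0,"claw": 92},{"x": -0.1,"y": 0.1,"z": 0.2,"spin": 0,"claw": 92},{"x": -0.1,"y": 0.2,"z": 0.1,"spin": 0.036,"claw": 92},{"x": -0.1,"y": 0.2,"z": 0,"spin": 0.036,"claw": 92},{"x": -0.1,"y": 0.2,"z": 0,"spin": 0,"claw": 92},{"x": -0.1,"y": 0.2,"z": 0,"spin": 0,"claw": 92},{"x": -0.09,"y": 0.2,"z": 0,"spin": 0,"claw": 92},{"x": 0,"y": 0.2,"z": 0,"spin": 0,"claw": 92},{"x": 0,"y": 0.2,"z": 0,"spin": 0,"claw": 92},{"x": 0,"y": 0.2,"z": 0,"spin": 0,"claw": 92},{"x": 0,"y": 0.035,"z": 0,"spin": 0,"claw": 92},{"x": 0,"y": 0,"z": 0,"spin": 0,"claw": 92},{"x": 0,"y": 0,"z": 0,"spin": 0,"claw": 92}], force=15)

```text
time_s: 17.6
ee_pos: [0.4306, 0.2037, 0.1926]
eef_rot: [-3.141, -0.0, -3.043]
force: [0.3, -1.1, -0.1]
grip_width: 0.0921
grip_force: 0.0
```

```bash
python3 chk.py a7
```

```text
[325, 462] [ -1.5 -85.8  85.1  42.3  18.5]
[194, 200] [575.6 227.  100.3  48.3   3.2]
[356, 178] [ 637.1 -147.1  148.9   70.     0.9]
[[-0.096, 0.954, 0.285, 0.349], [0.995, 0.092, 0.028, 0.195], [0.0, 0.286, -0.958, 0.371], [0.0, 0.0, 0.0, 1.0]] 60.34802676712727 [0.43072381 0.20342304 0.19271542] [-3.14144028e+00 -3.28154153e-05 -3.04331986e+00]
w [562, 438] [613.9 454.  105.6  36.   23.3]
w [70, 438] [658.6  -7.7 106.1  36.1 -13. ]
w [421, 380] [555.9 319.7  84.7  55.9   1.4]
w [332, 363] [558.9 228.   97.1  50.8   2.3]
w [323, 227] [432.  209.2 110.5  62.3   5.5]
```

Emit:
send_rows(targets=[{"x": 0.007,"y": 0.028,"z": 0,"spin": 0,"claw": 92},{"x": 0,"y": 0,"z": -0.2,"spin": 0,"claw": 92},{"x": 0,"y": 0,"z": -0.2,"spin": 0,"claw": 92},{"x": 0,"y": 0,"z": -0.2,"spin": 0,"claw": 92},{"x": 0,"y": 0,"z": -0.2,"spin": 0,"claw": 92},{"x": 0,"y": 0,"z": -0.09,"spin": 0,"claw": 92},{"x": 0,"y": 0,"z": 0,"spin": 0,"claw": 92},{"x": 0,"y": 0,"z": 0,"spin": 0,"claw": 50},{"x": 0,"y": 0,"z": 0,"spin": 0,"claw": 50},{"x": 0,"y": 0,"z": 0,"spin": 0,"claw": 50},{"x": 0,"y": 0,"z": 0,"spin": 0,"claw": 50},{"x": 0,"y": 0,"z": 0,"spin": 0,"claw": 50},{"x": 0,"y": 0,"z": 0,"spin": 0,"claw": 50}], force=15)

```text
time_s: 19.0
ee_pos: [0.4325, 0.2102, 0.0156]
eef_rot: [3.141, 0.001, -3.042]
force: [-2.3, -1.6, 6.4]
grip_width: 0.064
grip_force: 15.0
```

Emit:
send_rows(targets=[{"x": 0,"y": 0,"z": 0.075,"spin": 0,"claw": 50},{"x": 0,"y": 0,"z": 0.15,"spin": 0,"claw": 50},{"x": 0,"y": 0,"z": 0.2,"spin": 0,"claw": 50},{"x": 0,"y": 0,"z": 0.2,"spin": 0,"claw": 50},{"x": 0,"y": 0,"z": 0.2,"spin": -0.036,"claw": 50},{"x": 0,"y": -0.088,"z": 0.125,"spin": -0.036,"claw": 50},{"x": 0.103,"y": -0.176,"z": 0,"spin": 0,"claw": 50},{"x": 0.103,"y": -0.176,"z": 0,"spin": 0,"claw": 50},{"x": 0.103,"y": -0.176,"z": 0,"spin": 0,"claw": 50},{"x": 0.103,"y": -0.176,"z": 0,"spin": 0,"claw": 50},{"x": 0.103,"y": -0.176,"z": 0,"spin": 0,"claw": 50},{"x": 0.103,"y": -0.176,"z": 0,"spin": 0,"claw": 50},{"x": 0.103,"y": -0.176,"z": 0,"spin": 0,"claw": 50},{"x": 0.103,"y": -0.176,"z": 0,"spin": 0,"claw": 50},{"x": 0.103,"y": -0.176,"z": 0,"spin": 0,"claw": 50},{"x": 0.103,"y": -0.09,"z": 0,"spin": 0,"claw": 50},{"x": 0,"y": 0,"z": 0,"spin": 0,"claw": 50},{"x": 0,"y": 0,"z": 0,"spin": 0,"claw": 50}], force=15)

```text
time_s: 20.8
ee_pos: [0.6377, -0.1423, 0.2039]
eef_rot: [3.141, -0.001, 3.127]
force: [0.2, 0.1, -3.0]
grip_width: 0.0639
grip_force: 15.0
```

```bash
python3 - <<'E'
from h import *
print(get_obs()["ee_pos"]);a=camera("wrist");b=camera("scene");cv2.imwrite("pics/a8w.png",a)
b=cv2.resize(b[210:390,240:420],(480,480));cv2.imwrite("pics/a8.png",np.hstack([a[:,160:480],b]))
E
```

```text
[ 0.63768397 -0.14231446  0.20388988]
```

View pics/a8.png

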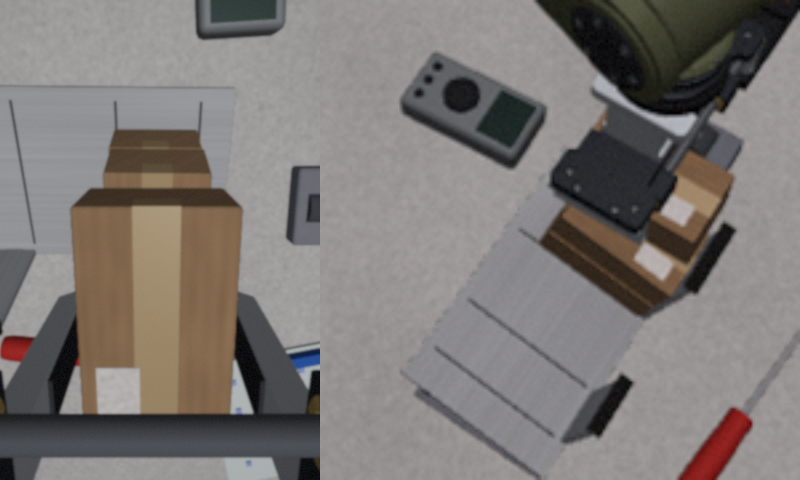

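Two cartons are stacked flush and the third is held squarely above them. I'll lower it.

Emit:
send_rows(targets=[{"x": 0,"y": 0,"z": -0.1,"spin": 0,"claw": 50},{"x": 0,"y": 0,"z": -0.1,"spin": 0,"claw": 50},{"x": 0,"y": 0,"z": -0.02,"spin": 0,"claw": 50},{"x": 0,"y": 0,"z": -0.015,"spin": 0,"claw": 50},{"x": 0,"y": 0,"z": -0.015,"spin": 0,"claw": 50},{"x": 0,"y": 0,"z": -0.015,"spin": 0,"claw": 50},{"x": 0,"y": 0,"z": -0.015,"spin": 0,"claw": 50},{"x": 0,"y": 0,"z": -0.015,"spin": 0,"claw": 50},{"x": 0,"y": 0,"z": -0.01,"spin": 0,"claw": 50}], force=8)

```text
time_s: 21.8
ee_pos: [0.638, -0.1424, 0.1435]
eef_rot: [-3.142, 0.0, 3.128]
force: [2.8, 0.9, 0.1]
grip_width: 0.0638
grip_force: 8.0
```

Emit:
send_rows(targets=[{"x": 0,"y": 0,"z": -0.01,"spin": 0,"claw": 50},{"x": 0.01,"y": 0,"z": -0.005,"spin": 0,"claw": 50},{"x": 0.01,"y": 0,"z": -0.0025,"spin": 0,"claw": 50},{"x": 0.01,"y": 0,"z": -0.0025,"spin": 0,"claw": 50},{"x": 0.01,"y": 0,"z": -0.0025,"spin": 0,"claw": 50}], force=6)

```text
time_s: 22.3
ee_pos: [0.6453, -0.1425, 0.1394]
eef_rot: [3.142, -0.002, 3.128]
force: [-6.7, 0.0, 5.9]
grip_width: 0.0639
grip_force: 6.0
```

Emit:
send_rows(targets=[{"x": 0,"y": 0,"z": 0,"spin": 0,"claw": 78},{"x": 0,"y": 0,"z": 0,"spin": 0,"claw": 78},{"x": 0,"y": 0,"z": 0,"spin": 0,"claw": 78},{"x": 0,"y": 0,"z": 0.1,"spin": 0,"claw": 78},{"x": 0,"y": 0,"z": 0.2,"spin": 0,"claw": 78},{"x": -0.1,"y": 0,"z": 0.05,"spin": 0,"claw": 0},{"x": -0.2,"y": 0,"z": 0,"spin": 0,"claw": 0},{"x": -0.16,"y": 0,"z": 0,"spin": 0,"claw": 0},{"x": 0,"y": 0,"z": -0.1,"spin": 0,"claw": 0},{"x": 0,"y": 0,"z": -0.165,"spin": 0,"claw": 0},{"x": 0,"y": 0,"z": 0,"spin": 0,"claw": 0},{"x": 0.03,"y": 0,"z": 0,"spin": 0,"claw": 0},{"x": 0.03,"y": 0,"z": 0,"spin": 0,"claw": 0},{"x": 0.03,"y": 0,"z": 0,"spin": 0,"claw": 0},{"x": 0.01,"y": 0,"z": 0,"spin": 0,"claw": 0},{"x": 0.01,"y": 0,"z": 0,"spin": 0,"claw": 0}], force=10)

```text
time_s: 23.9
ee_pos: [0.5764, -0.1423, 0.1565]
eef_rot: [-3.141, 0.0, 3.128]
force: [-1.9, -0.8, 0.1]
grip_width: 0.0005
grip_force: 0.5
```

Emit:
send_rows(targets=[{"x": 0.01,"y": 0,"z": 0,"spin": 0,"claw": 0},{"x": 0.005,"y": 0,"z": 0,"spin": 0,"claw": 0},{"x": 0,"y": 0,"z": 0,"spin": 0,"claw": 0},{"x": -0.1,"y": 0,"z": 0.1,"spin": 0,"claw": 0},{"x": -0.1,"y": 0.1,"z": 0.1,"spin": 0.022,"claw": 0},{"x": -0.1,"y": 0.2,"z": 0,"spin": 0.022,"claw": 80},{"x": 0,"y": 0.2,"z": 0,"spin": 0,"claw": 80},{"x": 0,"y": 0.2,"z": 0,"spin": 0,"claw": 80},{"x": 0,"y": 0.2,"z": 0,"spin": 0,"claw": 80},{"x": 0,"y": 0.2,"z": 0,"spin": 0,"claw": 80},{"x": 0,"y": 0.2,"z": 0,"spin": 0,"claw": 80},{"x": 0.1,"y": 0.2,"z": 0,"spin": 0,"claw": 80},{"x": 0.1,"y": 0.2,"z": 0,"spin": 0,"claw": 80},{"x": 0.1,"y": 0.15,"z": 0,"spin": 0,"claw": 80},{"x": 0,"y": 0,"z": 0,"spin": 0,"claw": 80},{"x": 0,"y": 0,"z": 0,"spin": 0,"claw": 80}], force=12)

```text
time_s: 25.5
ee_pos: [0.5788, 0.2279, 0.1957]
eef_rot: [-3.141, -0.001, -3.085]
force: [-0.4, -0.5, 0.3]
grip_width: 0.0797
grip_force: 0.0
```

```bash
sed -i 's/rect(c,m,.046))$/rect(c,m,.046),rect(c,m,.04))/' chk.py; python3 chk.py a9; python3 - <<'E'
from h import *
b=camera("scene");a=cv2.imread("pics/a9.png")
b=cv2.resize(b[210:390,240:420],(480,480));cv2.imwrite("pics/a9m.png",np.hstack([cv2.resize(a[110:260,330:430],(320,480)),b]))
E
```

```text
[326, 462] [ -0.1 -86.8  84.   41.6  15.4] [ -1.5 -87.   84.4  41.8  15.4]
[358, 171] [ 6.529e+02 -1.503e+02  1.809e+02  7.680e+01  4.000e-01] [ 6.547e+02 -1.508e+02  1.817e+02  7.710e+01  4.000e-01]
[[-0.054, 0.957, 0.285, 0.496], [0.999, 0.051, 0.015, 0.223], [-0.0, 0.286, -0.958, 0.374], [0.0, 0.0, 0.0, 1.0]] 60.34802676712727 [0.57873244 0.22722565 0.19597806] [-3.14130200e+00 -5.28367179e-04 -3.08627648e+00]
w [530, 438] [776.5 441.8 105.8  33.3  18.9] [781.6 445.8 107.7  33.9  18.9]
w [102, 438] [798.4  34.5 105.8  33.2 -12.9] [803.9  31.  107.8  33.8 -12.9]
w [433, 232] [579.9 323.1  98.9  56.6   0.7] [581.4 325.  100.8  57.7   0.7]
w [322, 218] [576.9 229.3  98.3  50.1   2.6] [578.3 229.4 100.1  51.    2.6]
```

View pics/a9m.png

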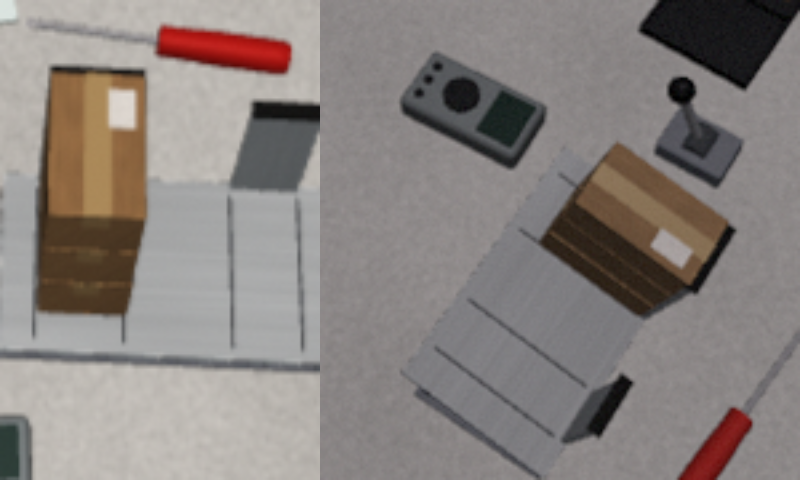

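The three cartons form a flush column against the tall backstop. The nearer small box is at (578,229), 2.6°, and its size matches. I'll grasp it above the tray walls.

Emit:
send_rows(targets=[{"x": 0,"y": 0.009,"z": -0.1,"spin": -0.005,"claw": 80},{"x": 0,"y": 0,"z": -0.2,"spin": 0,"claw": 80},{"x": 0,"y": 0,"z": -0.2,"spin": 0,"claw": 80},{"x": 0,"y": 0,"z": -0.2,"spin": 0,"claw": 80},{"x": 0,"y": 0,"z": -0.15,"spin": 0,"claw": 80},{"x": 0,"y": 0,"z": -0.045,"spin": 0,"claw": 80},{"x": 0,"y": 0,"z": 0,"spin": 0,"claw": 80},{"x": 0,"y": 0,"z": 0,"spin": 0,"claw": 40},{"x": 0,"y": 0,"z": 0,"spin": 0,"claw": 40},{"x": 0,"y": 0,"z": 0,"spin": 0,"claw": 40},{"x": 0,"y": 0,"z": 0,"spin": 0,"claw": 40},{"x": 0,"y": 0,"z": 0,"spin": 0,"claw": 40},{"x": 0,"y": 0,"z": 0,"spin": 0,"claw": 40}], force=12)

```text
time_s: 26.95
ee_pos: [0.5793, 0.2296, 0.0179]
eef_rot: [3.141, 0.001, -3.094]
force: [-1.6, -0.0, 6.4]
grip_width: 0.0501
grip_force: 12.0
```

Emit:
send_rows(targets=[{"x": 0,"y": 0,"z": 0.075,"spin": 0,"claw": 40},{"x": 0,"y": 0,"z": 0.175,"spin": 0,"claw": 40},{"x": 0,"y": 0,"z": 0.2,"spin": 0,"claw": 40},{"x": 0,"y": 0,"z": 0.1,"spin": 0,"claw": 40},{"x": -0.16,"y": -0.1,"z": 0,"spin": -0.021,"claw": 40},{"x": -0.16,"y": -0.1,"z": 0,"spin": -0.02,"claw": 40},{"x": -0.16,"y": -0.1,"z": 0,"spin": 0,"claw": 40},{"x": -0.16,"y": -0.1,"z": 0,"spin": 0,"claw": 40},{"x": 0,"y": -0.2,"z": 0,"spin": 0,"claw": 40},{"x": 0,"y": -0.2,"z": 0,"spin": 0,"claw": 40},{"x": 0,"y": -0.2,"z": 0,"spin": 0,"claw": 40},{"x": 0,"y": -0.2,"z": 0,"spin": 0,"claw": 40},{"x": 0,"y": -0.2,"z": 0,"spin": 0,"claw": 40},{"x": 0,"y": -0.2,"z": 0,"spin": 0,"claw": 40},{"x": 0,"y": -0.2,"z": 0,"spin": 0,"claw": 40},{"x": 0,"y": -0.2,"z": 0,"spin": 0,"claw": 40},{"x": 0,"y": -0.2,"z": 0,"spin": 0,"claw": 40},{"x": 0,"y": 0,"z": 0,"spin": 0,"claw": 40}], force=12)

```text
time_s: 28.75
ee_pos: [0.4507, -0.2141, 0.1279]
eef_rot: [-3.141, 0.001, 3.121]
force: [0.2, 0.9, -1.0]
grip_width: 0.05
grip_force: 12.0
```

Emit:
send_rows(targets=[{"x": 0.05,"y": -0.17,"z": 0,"spin": 0,"claw": 40},{"x": 0.15,"y": -0.17,"z": 0,"spin": 0,"claw": 40},{"x": 0.16,"y": 0,"z": 0,"spin": 0,"claw": 40},{"x": 0.16,"y": 0,"z": 0,"spin": 0,"claw": 40},{"x": 0.16,"y": 0,"z": 0,"spin": 0,"claw": 40},{"x": 0.16,"y": 0,"z": 0,"spin": 0,"claw": 40},{"x": 0,"y": 0,"z": 0,"spin": 0,"claw": 40},{"x": 0,"y": 0,"z": 0,"spin": 0,"claw": 40}], force=12)

```text
time_s: 29.55
ee_pos: [0.619, -0.2777, 0.1271]
eef_rot: [3.141, -0.001, 3.126]
force: [0.2, 0.5, -2.0]
grip_width: 0.0497
grip_force: 12.0
```

```bash
python3 - <<'E'
from h import *
print(get_obs()["ee_pos"]);a=camera("wrist");b=camera("scene");cv2.imwrite("pics/b1w.png",a)
b=cv2.resize(b[230:390,240:400],(480,480));cv2.imwrite("pics/b1.png",np.hstack([a[:,160:480],b]))
E
```

```text
[ 0.61896706 -0.27768077  0.12711299]
```

View pics/b1.png

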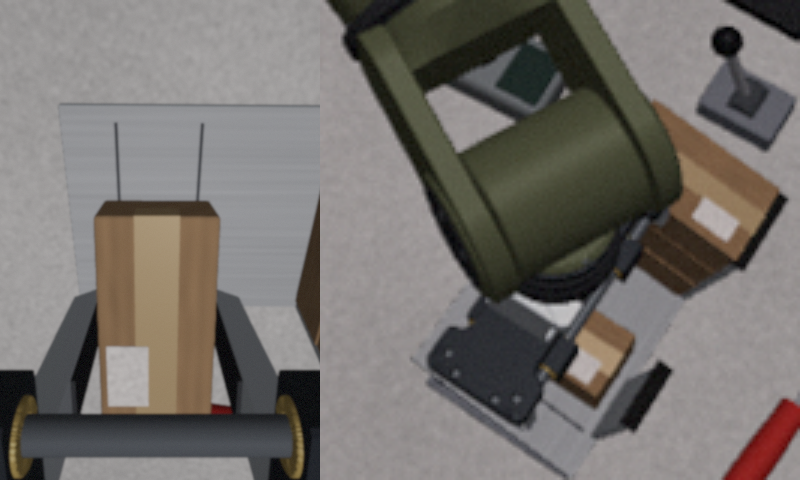

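The first small box is centred in the low lane. I'll lower it and slide it in.

Emit:
send_rows(targets=[{"x": 0,"y": 0,"z": -0.15,"spin": 0,"claw": 40},{"x": 0,"y": 0,"z": -0.12,"spin": 0,"claw": 40},{"x": 0,"y": 0,"z": -0.035,"spin": 0,"claw": 40},{"x": 0,"y": 0,"z": -0.015,"spin": 0,"claw": 40},{"x": 0,"y": 0,"z": -0.015,"spin": 0,"claw": 40},{"x": 0,"y": 0,"z": -0.015,"spin": 0,"claw": 40},{"x": 0,"y": 0,"z": -0.015,"spin": 0,"claw": 40},{"x": 0,"y": 0,"z": -0.015,"spin": 0,"claw": 40},{"x": 0,"y": 0,"z": 0,"spin": 0,"claw": 40}], force=7)

```text
time_s: 30.55
ee_pos: [0.6189, -0.2785, 0.051]
eef_rot: [3.142, -0.0, 3.125]
force: [1.0, -0.8, 0.4]
grip_width: 0.05
grip_force: 7.0
```

Emit:
send_rows(targets=[{"x": 0.005,"y": 0,"z": -0.01,"spin": 0,"claw": 40},{"x": 0.01,"y": 0,"z": -0.005,"spin": 0,"claw": 40},{"x": 0.01,"y": 0,"z": -0.0025,"spin": 0,"claw": 40},{"x": 0.01,"y": 0,"z": -0.0025,"spin": 0,"claw": 40}], force=5)

```text
time_s: 30.95
ee_pos: [0.6254, -0.2785, 0.047]
eef_rot: [3.141, -0.002, 3.124]
force: [-6.6, 1.5, 3.7]
grip_width: 0.05
grip_force: 5.0
```

Emit:
send_rows(targets=[{"x": 0,"y": 0,"z": 0,"spin": 0,"claw": 66},{"x": 0,"y": 0,"z": 0,"spin": 0,"claw": 66},{"x": 0,"y": 0,"z": 0,"spin": 0,"claw": 66},{"x": 0,"y": 0,"z": 0.1,"spin": 0,"claw": 66},{"x": 0,"y": 0,"z": 0.2,"spin": 0,"claw": 66},{"x": -0.1,"y": 0,"z": 0.05,"spin": 0,"claw": 0},{"x": -0.2,"y": 0,"z": 0,"spin": 0,"claw": 0},{"x": -0.13,"y": 0,"z": 0,"spin": 0,"claw": 0},{"x": 0,"y": 0,"z": -0.1,"spin": 0,"claw": 0},{"x": 0,"y": 0,"z": -0.165,"spin": 0,"claw": 0},{"x": 0,"y": 0,"z": 0,"spin": 0,"claw": 0},{"x": 0.03,"y": 0,"z": 0,"spin": 0,"claw": 0},{"x": 0.03,"y": 0,"z": 0,"spin": 0,"claw": 0},{"x": 0.03,"y": 0,"z": 0,"spin": 0,"claw": 0},{"x": 0.01,"y": 0,"z": 0,"spin": 0,"claw": 0},{"x": 0.005,"y": 0,"z": 0,"spin": 0,"claw": 0}], force=10)

```text
time_s: 32.55
ee_pos: [0.5615, -0.2785, 0.0645]
eef_rot: [-3.141, 0.0, 3.125]
force: [-0.0, -0.2, -0.3]
grip_width: 0.0006
grip_force: 0.0
```

Not touching yet, so I'll push on gently.

Emit:
send_rows(targets=[{"x": 0.01,"y": 0,"z": 0,"spin": 0,"claw": 0},{"x": 0.01,"y": 0,"z": 0,"spin": 0,"claw": 0},{"x": 0.01,"y": 0,"z": 0,"spin": 0,"claw": 0},{"x": 0.005,"y": 0,"z": 0,"spin": 0,"claw": 0}], force=10)

```text
time_s: 32.95
ee_pos: [0.5645, -0.2784, 0.0639]
eef_rot: [3.14, -0.009, 3.124]
force: [-32.7, 3.5, 17.5]
grip_width: 0.0005
grip_force: 18.2
```

Emit:
send_rows(targets=[{"x": -0.1,"y": 0,"z": 0,"spin": 0,"claw": 0},{"x": -0.15,"y": 0,"z": 0.1,"spin": 0,"claw": 80},{"x": -0.15,"y": 0.1,"z": 0.2,"spin": 0,"claw": 80},{"x": -0.15,"y": 0.2,"z": 0.1,"spin": 0.02,"claw": 80},{"x": 0,"y": 0.2,"z": 0.1,"spin": 0.012,"claw": 80},{"x": 0,"y": 0.2,"z": 0.1,"spin": 0,"claw": 80},{"x": 0,"y": 0.2,"z": 0,"spin": 0,"claw": 80},{"x": 0,"y": 0.2,"z": 0,"spin": 0,"claw": 80},{"x": 0,"y": 0.2,"z": 0,"spin": 0,"claw": 80},{"x": 0,"y": 0.2,"z": 0,"spin": 0,"claw": 80},{"x": 0,"y": 0.2,"z": 0,"spin": 0,"claw": 80},{"x": 0,"y": 0.2,"z": 0,"spin": 0,"claw": 80},{"x": 0,"y": 0.2,"z": 0,"spin": 0,"claw": 80},{"x": 0.1,"y": 0.2,"z": 0,"spin": 0,"claw": 80},{"x": 0.1,"y": 0.2,"z": 0,"spin": 0,"claw": 80},{"x": 0.15,"y": 0.2,"z": 0,"spin": 0,"claw": 80},{"x": 0.15,"y": 0.2,"z": 0,"spin": 0,"claw": 80},{"x": 0.12,"y": 0.115,"z": 0,"spin": 0,"claw": 80},{"x": 0,"y": 0,"z": 0,"spin": 0,"claw": 80},{"x": 0,"y": 0,"z": 0,"spin": 0,"claw": 80}], force=12)

```text
time_s: 34.95
ee_pos: [0.5861, 0.3201, 0.1791]
eef_rot: [-3.141, -0.001, -3.108]
force: [-0.4, 0.7, 0.2]
grip_width: 0.08
grip_force: 0.0
```

```bash
python3 chk.py b2;python3 - <<'E'
from h import *
b=camera("scene");a=cv2.imread("pics/b2.png");w=cv2.imread("pics/b2w.png")
cv2.imwrite("pics/b2m.png",np.hstack([cv2.resize(a[120:240,325:445],(400,400)),cv2.resize(b[230:390,250:410],(400,400))]))
E
```

```text
[323, 460] [  1.4 -82.6  97.7  43.4  23.2] [  0.1 -82.8  98.2  43.6  23.2]
[414, 185] [ 624.3 -281.8  103.4   55.7   -0. ] [ 626.  -282.9  103.9   56.    -0. ]
[358, 171] [ 6.529e+02 -1.503e+02  1.809e+02  7.670e+01  4.000e-01] [ 6.547e+02 -1.508e+02  1.817e+02  7.710e+01  4.000e-01]
[[-0.032, 0.958, 0.286, 0.503], [1.0, 0.03, 0.009, 0.317], [-0.0, 0.286, -0.958, 0.358], [0.0, 0.0, 0.0, 1.0]] 60.34802676712727 [0.58592642 0.31966443 0.17972084] [-3.14124078e+00 -4.91193654e-04 -3.10839026e+00]
w [531, 438] [774.2 519.7 100.5  31.4  18.5] [779.4 523.6 102.4  32.   18.5]
w [102, 438] [786.5 131.4 100.3  32.1 -14. ] [791.9 127.8 102.2  32.7 -14. ]
w [331, 217] [580.1 328.5  98.1  49.7   1. ] [581.6 328.7  99.9  50.7   1. ]
```

View pics/b2m.png

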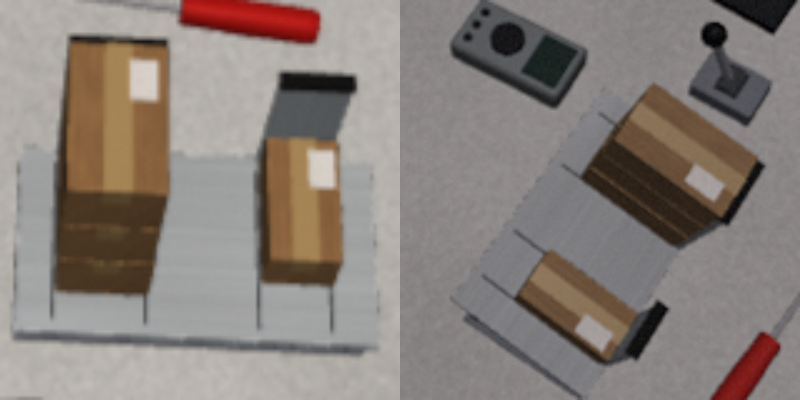

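The first small box is in its lane against the low backstop. I'll correct by −4.5 and +9 mm and grasp the second.

Emit:
send_rows(targets=[{"x": -0.022,"y": 0.044,"z": 0,"spin": -0.01,"claw": 80},{"x": 0,"y": 0,"z": -0.2,"spin": 0,"claw": 80},{"x": 0,"y": 0,"z": -0.2,"spin": 0,"claw": 80},{"x": 0,"y": 0,"z": -0.2,"spin": 0,"claw": 80},{"x": 0,"y": 0,"z": -0.15,"spin": 0,"claw": 80},{"x": 0,"y": 0,"z": -0.065,"spin": 0,"claw": 80},{"x": 0,"y": 0,"z": 0,"spin": 0,"claw": 80},{"x": 0,"y": 0,"z": 0,"spin": 0,"claw": 40},{"x": 0,"y": 0,"z": 0,"spin": 0,"claw": 40},{"x": 0,"y": 0,"z": 0,"spin": 0,"claw": 40},{"x": 0,"y": 0,"z": 0,"spin": 0,"claw": 40},{"x": 0,"y": 0,"z": 0,"spin": 0,"claw": 40},{"x": 0,"y": 0,"z": 0,"spin": 0,"claw": 40}], force=12)

```text
time_s: 36.4
ee_pos: [0.5821, 0.3291, 0.0175]
eef_rot: [3.141, 0.001, -3.124]
force: [-1.6, -1.0, 5.9]
grip_width: 0.05
grip_force: 12.0
```

Emit:
send_rows(targets=[{"x": 0,"y": 0,"z": 0.075,"spin": 0,"claw": 40},{"x": 0,"y": 0,"z": 0.2,"spin": 0,"claw": 40},{"x": 0,"y": 0,"z": 0.2,"spin": 0,"claw": 40},{"x": 0,"y": 0,"z": 0.2,"spin": 0,"claw": 40},{"x": -0.165,"y": -0.15,"z": 0,"spin": -0.011,"claw": 40},{"x": -0.165,"y": -0.15,"z": 0,"spin": -0.011,"claw": 40},{"x": -0.165,"y": -0.15,"z": 0,"spin": 0,"claw": 40},{"x": -0.165,"y": -0.15,"z": 0,"spin": 0,"claw": 40},{"x": 0,"y": -0.2,"z": 0,"spin": 0,"claw": 40},{"x": 0,"y": -0.2,"z": 0,"spin": 0,"claw": 40},{"x": 0,"y": -0.2,"z": 0,"spin": 0,"claw": 40},{"x": 0,"y": -0.2,"z": 0,"spin": 0,"claw": 40},{"x": 0,"y": -0.2,"z": 0,"spin": 0,"claw": 40},{"x": 0,"y": -0.2,"z": 0,"spin": 0,"claw": 40},{"x": 0,"y": -0.2,"z": 0,"spin": 0,"claw": 40},{"x": 0,"y": -0.2,"z": 0,"spin": 0,"claw": 40},{"x": 0,"y": -0.2,"z": 0,"spin": 0,"claw": 40},{"x": 0,"y": -0.2,"z": 0,"spin": 0,"claw": 40},{"x": 0,"y": -0.2,"z": 0,"spin": 0,"claw": 40},{"x": 0,"y": 0,"z": 0,"spin": 0,"claw": 40}], force=12)

```text
time_s: 38.4
ee_pos: [0.4495, -0.2346, 0.1525]
eef_rot: [-3.141, 0.001, 3.121]
force: [-0.5, 0.1, -1.8]
grip_width: 0.0499
grip_force: 12.0
```

Emit:
send_rows(targets=[{"x": 0.05,"y": -0.12,"z": 0,"spin": 0,"claw": 40},{"x": 0.15,"y": -0.12,"z": 0,"spin": 0,"claw": 40},{"x": 0.17,"y": 0,"z": 0,"spin": 0,"claw": 40},{"x": 0.17,"y": 0,"z": 0,"spin": 0,"claw": 40},{"x": 0.17,"y": 0,"z": 0,"spin": 0,"claw": 40},{"x": 0.17,"y": 0,"z": 0,"spin": 0,"claw": 40},{"x": 0.014,"y": 0,"z": 0,"spin": 0,"claw": 40},{"x": 0,"y": 0,"z": 0,"spin": 0,"claw": 40},{"x": 0,"y": 0,"z": 0,"spin": 0,"claw": 40}], force=12)

```text
time_s: 39.3
ee_pos: [0.628, -0.2788, 0.1523]
eef_rot: [3.142, -0.0, 3.125]
force: [-0.8, -0.2, -0.8]
grip_width: 0.0497
grip_force: 12.0
```

```bash
python3 - <<'E'
from h import *
print(get_obs()["ee_pos"],get_obs()["eef_rot"]);a=camera("wrist");b=camera("scene");cv2.imwrite("pics/b3w.png",a)
b=cv2.resize(b[230:390,240:400],(480,480));cv2.imwrite("pics/b3.png",np.hstack([a[:,160:480],b]))
E
```

```text
[ 0.62802906 -0.27876336  0.15231304] [ 3.14154295e+00 -2.03422888e-04  3.12463570e+00]
```

View pics/b3.png

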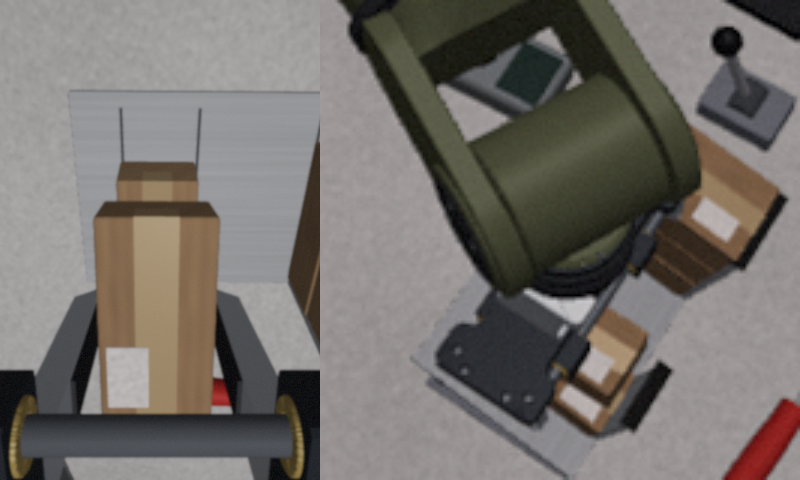

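The second small box is aligned over the first. I'll lower it and slide it back.

Emit:
send_rows(targets=[{"x": 0,"y": 0,"z": -0.12,"spin": 0,"claw": 40},{"x": 0,"y": 0,"z": -0.1,"spin": 0,"claw": 40},{"x": 0,"y": 0,"z": -0.04,"spin": 0,"claw": 40},{"x": 0,"y": 0,"z": -0.015,"spin": 0,"claw": 40},{"x": 0,"y": 0,"z": -0.015,"spin": 0,"claw": 40},{"x": 0,"y": 0,"z": -0.015,"spin": 0,"claw": 40},{"x": 0,"y": 0,"z": -0.015,"spin": 0,"claw": 40},{"x": 0,"y": 0,"z": -0.015,"spin": 0,"claw": 40},{"x": 0,"y": 0,"z": 0,"spin": 0,"claw": 40}], force=7)

```text
time_s: 40.3
ee_pos: [0.6286, -0.279, 0.0846]
eef_rot: [3.142, -0.0, 3.125]
force: [1.2, 0.2, -1.1]
grip_width: 0.0498
grip_force: 7.0
```

Emit:
send_rows(targets=[{"x": 0.005,"y": 0,"z": -0.01,"spin": 0,"claw": 40},{"x": 0.01,"y": 0,"z": -0.005,"spin": 0,"claw": 40},{"x": 0.01,"y": 0,"z": -0.0025,"spin": 0,"claw": 40},{"x": 0.01,"y": 0,"z": -0.0025,"spin": 0,"claw": 40}], force=5)

```text
time_s: 40.7
ee_pos: [0.6351, -0.2792, 0.0809]
eef_rot: [3.141, -0.002, 3.124]
force: [-6.2, -0.5, 3.8]
grip_width: 0.0502
grip_force: 5.0
```

Emit:
send_rows(targets=[{"x": 0,"y": 0,"z": 0,"spin": 0,"claw": 66},{"x": 0,"y": 0,"z": 0,"spin": 0,"claw": 66},{"x": 0,"y": 0,"z": 0,"spin": 0,"claw": 66},{"x": 0,"y": 0,"z": 0.1,"spin": 0,"claw": 66},{"x": 0,"y": 0,"z": 0.2,"spin": 0,"claw": 66},{"x": -0.1,"y": 0,"z": 0.05,"spin": 0,"claw": 0},{"x": -0.2,"y": 0,"z": 0,"spin": 0,"claw": 0},{"x": -0.125,"y": 0,"z": 0,"spin": 0,"claw": 0},{"x": 0,"y": 0,"z": -0.1,"spin": 0,"claw": 0},{"x": 0,"y": 0,"z": -0.16,"spin": 0,"claw": 0},{"x": 0,"y": 0,"z": 0,"spin": 0,"claw": 0},{"x": 0.035,"y": 0,"z": 0,"spin": 0,"claw": 0},{"x": 0.035,"y": 0,"z": 0,"spin": 0,"claw": 0},{"x": 0.03,"y": 0,"z": 0,"spin": 0,"claw": 0},{"x": 0.01,"y": 0,"z": 0,"spin": 0,"claw": 0},{"x": 0,"y": 0,"z": 0,"spin": 0,"claw": 0}], force=10)

```text
time_s: 42.3
ee_pos: [0.573, -0.2792, 0.0998]
eef_rot: [-3.141, 0.0, 3.125]
force: [-3.3, -0.3, 4.1]
grip_width: 0.0005
grip_force: 2.1
```

Emit:
send_rows(targets=[{"x": 0.008,"y": 0,"z": 0,"spin": 0,"claw": 0},{"x": 0,"y": 0,"z": 0,"spin": 0,"claw": 0}])

```text
time_s: 42.5
ee_pos: [0.5735, -0.2792, 0.0997]
eef_rot: [3.142, -0.002, 3.125]
force: [-12.0, 1.6, 8.4]
grip_width: 0.0002
grip_force: 7.0
```

Both columns are done. Next is the toggle, with one look at the stacks on the way.

Emit:
send_rows(targets=[{"x": -0.1,"y": 0,"z": 0,"spin": 0,"claw": 0},{"x": -0.2,"y": 0,"z": 0.1,"spin": 0,"claw": 0},{"x": -0.2,"y": 0.05,"z": 0.2,"spin": 0,"claw": 0},{"x": 0,"y": 0.2,"z": 0,"spin": 0,"claw": 0},{"x": 0,"y": 0.2,"z": 0,"spin": 0,"claw": 0},{"x": 0,"y": 0.2,"z": 0,"spin": 0,"claw": 0},{"x": 0,"y": 0.2,"z": 0,"spin": 0,"claw": 0},{"x": 0,"y": 0.2,"z": 0,"spin": 0,"claw": 0},{"x": 0,"y": 0.2,"z": 0,"spin": 0,"claw": 0},{"x": 0,"y": 0.17,"z": 0,"spin": 0,"claw": 0},{"x": 0,"y": 0,"z": 0,"spin": 0,"claw": 0},{"x": 0,"y": 0,"z": 0,"spin": 0,"claw": 0}], force=10)

```text
time_s: 43.7
ee_pos: [0.4798, 0.004, 0.1541]
eef_rot: [-3.141, 0.001, 3.126]
force: [-0.8, 0.2, 0.6]
grip_width: 0.0008
grip_force: 0.0
```

```bash
python3 - <<'E'
from h import *
t=camera("top");m=camera_model("top");s=camera("scene");ms=camera_model("scene")
def dark(i,x0,x1,y0,y1):
    g=cv2.inRange(cv2.cvtColor(i,cv2.COLOR_BGR2GRAY)[y0:y1,x0:x1],0,35)
    n,l,st,c=cv2.connectedComponentsWithStats(g);print([(st[k,4],np.round(c[k]+[x0,y0],1).tolist()) for k in range(1,n) if st[k,4]>20])
dark(t,275,310,160,205);dark(s,360,400,230,285)
print(onz(m,270+72/3.2,120+197/3.2,.025))
b=camera("scene")
cv2.imwrite("pics/c1.png",np.hstack([cv2.resize(t[120:240,270:450],(600,400))[:,:],cv2.resize(s[230:390,290:370],(200,400))]))
E
```

```text
[(np.int32(26), [291.0, 180.1])]
[(np.int32(168), [391.3, 234.1]), (np.int32(71), [375.3, 243.4])]
[0.62527666 0.00335888 0.025     ]
```

View pics/c1.png

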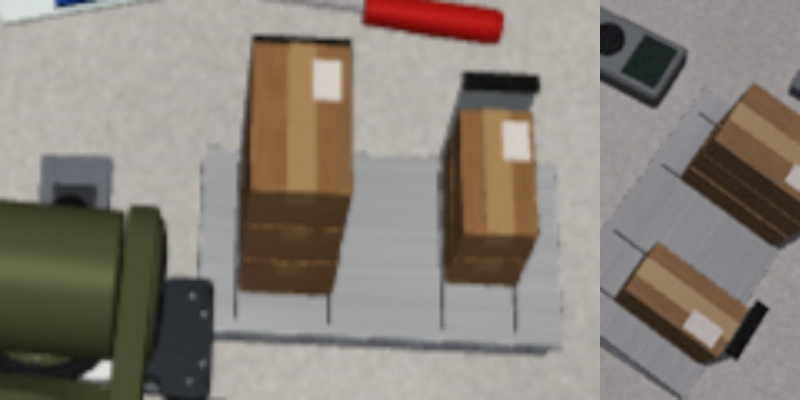

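Both columns look flush and centred. Next I'll push the lever over from the robot side.

Emit:
send_rows(targets=[{"x": 0.15,"y": 0,"z": -0.1,"spin": 0,"claw": 0},{"x": 0.15,"y": 0.003,"z": -0.15,"spin": 0,"claw": 0},{"x": 0,"y": 0,"z": -0.12,"spin": 0,"claw": 0},{"x": 0,"y": 0,"z": 0,"spin": 0,"claw": 0},{"x": 0.1,"y": 0,"z": 0,"spin": 0,"claw": 0},{"x": 0.1,"y": 0,"z": 0,"spin": 0,"claw": 0},{"x": 0.05,"y": 0,"z": 0,"spin": 0,"claw": 0},{"x": 0.05,"y": 0,"z": 0,"spin": 0,"claw": 0},{"x": 0.05,"y": 0,"z": 0,"spin": 0,"claw": 0},{"x": 0.05,"y": 0,"z": 0,"spin": 0,"claw": 0},{"x": 0.05,"y": 0,"z": 0,"spin": 0,"claw": 0},{"x": 0.025,"y": 0,"z": 0,"spin": 0,"claw": 0}], force=10)

```text
time_s: 45.05
ee_pos: [0.635, 0.0035, 0.0812]
eef_rot: [-3.141, 0.001, 3.124]
force: [-1.4, -0.8, -0.6]
grip_width: 0.0009
grip_force: 0.5
```

Emit:
send_rows(targets=[{"x": 0.02,"y": 0,"z": 0,"spin": 0,"claw": 0},{"x": 0.02,"y": 0,"z": 0,"spin": 0,"claw": 0},{"x": 0,"y": 0,"z": 0,"spin": 0,"claw": 0}])

```text
time_s: 45.35
ee_pos: [0.6428, 0.0041, 0.08]
eef_rot: [-3.142, 0.0, 3.124]
force: [0.4, 0.2, -0.8]
grip_width: 0.0003
grip_force: 0.0
```

```bash
python3 - <<'E'
from h import *
s=camera("scene");print(get_obs()["force"])
cv2.imwrite("pics/c2.png",cv2.resize(s[210:290,320:420],(600,480)))
E
```

```text
[ 0.25287541 -0.32808674 -1.10380948]
```

Emit:
send_rows(targets=[{"x": 0.02,"y": 0,"z": 0,"spin": 0,"claw": 0},{"x": 0.02,"y": 0,"z": 0,"spin": 0,"claw": 0},{"x": 0.02,"y": 0,"z": 0,"spin": 0,"claw": 0},{"x": 0,"y": 0,"z": 0,"spin": 0,"claw": 0}])

```text
time_s: 45.8
ee_pos: [0.6462, 0.0044, 0.0793]
eef_rot: [-3.141, -0.024, 3.125]
force: [-73.5, -1.1, 37.2]
grip_width: 0.0009
grip_force: 37.0
```

The lever is at its stop, and I pressed harder than intended, so I'll back off at once.

Emit:
send_rows(targets=[{"x": -0.06,"y": 0,"z": 0,"spin": 0,"claw": 0},{"x": -0.1,"y": 0,"z": 0,"spin": 0,"claw": 0},{"x": -0.2,"y": 0,"z": 0.1,"spin": 0,"claw": 0},{"x": -0.2,"y": 0,"z": 0.2,"spin": 0,"claw": 0},{"x": -0.2,"y": 0,"z": 0.2,"spin": 0,"claw": 0},{"x": -0.2,"y": 0,"z": 0,"spin": 0,"claw": 0},{"x": -0.2,"y": 0.1,"z": 0,"spin": 0,"claw": 0},{"x": 0,"y": 0.2,"z": 0,"spin": 0,"claw": 0},{"x": 0,"y": 0.2,"z": 0,"spin": 0,"claw": 0},{"x": 0,"y": 0,"z": 0,"spin": 0,"claw": 0},{"x": 0,"y": 0,"z": 0,"spin": 0,"claw": 0}])

```text
time_s: 46.9
ee_pos: [0.4317, 0.1047, 0.1706]
eef_rot: [-3.141, 0.0, 3.127]
force: [-0.5, -0.4, -0.7]
grip_width: 0.0006
grip_force: 0.0
```

```bash
python3 - <<'E'
from h import *
t=camera("top");s=camera("scene");print(get_obs()["ee_pos"])
cv2.imwrite("pics/c3.png",np.hstack([cv2.resize(t[100:300,250:450],(400,400)),cv2.resize(s[210:390,240:420],(400,400))]))
E
```

```text
[0.43188449 0.10363352 0.17045979]
```

View pics/c3.png

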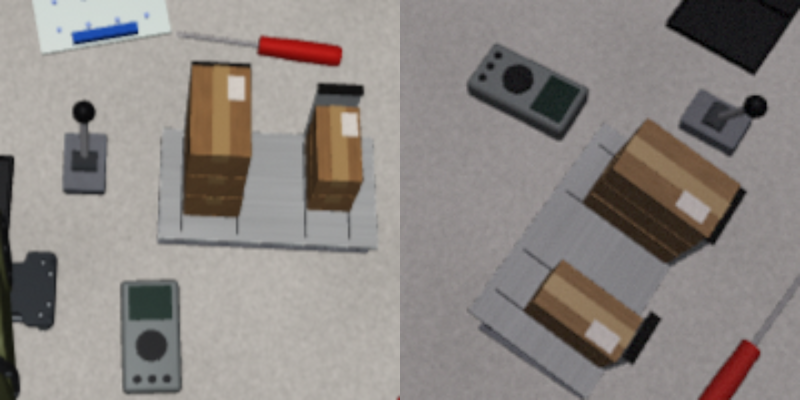

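The lever leans fully away, with its ball at crop pixel (84,112). Both columns are intact, and the meter and the other bystanders I can see are where they were. I'll hand it in.

```bash
python3 -c "
from station import *
print(hand_in())"
```

```text
the job is handed in; nothing more can be done
None
```

I stacked the three cartons against the tall backstop and the two small boxes against the lower one, pushed the lever fully over and handed in at about 47 s; the lever push briefly peaked at 73 N at the wrist, under its 120 N limit.

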